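Hang the saddle tile to dry and hold the next tile cornerwise over the drip tray

TASK

Free the drip tray: take the green saddle tile out of it, lower it gently astride the drying bar and let go, so that it hangs there on its own. Then draw the blue tile up out of the rack and hold it centred over the tray, its faces upright but turned 45 degrees so that one corner points straight down, with that corner about 10 cm above the tray. Finish still holding it there in the gripper; never let either tile drop, and leave the other two tiles, the jar and the cup where they are.

Things in the scene. Friction and masses are not known exactly. Their poses are not given: they have to be found in the camera images.
- saddle_mid (a point): Centre (half-way up) of the green saddle tile, a rigid upside-down U standing on its legs in the tray. 40 mm across over the legs (x), 50 wide (y, along which the U is open), 75 high (z up). Legs 6 mm thick, 28 mm gap between; crown 8 mm thick, its underside 29.5 mm above this point. About 0.12 kg.
- saddle: The same green saddle tile; origin at the middle of its feet, axes as above.
- rail_mid (a point): Middle of the steel drying bar's axis, 150 mm above the table. The bar is 12 mm thick and 240 mm long along this point's y axis, with an upright post at each end; z points up. It is fixed.
- rail: The fixed stand of the drying bar; origin on the table below the middle of the bar.
- tray: Grey square drip tray, fixed to the table, 150 x 150 mm, rim 18 mm high, walls and floor 4 mm thick; origin at the centre of its underside on the table.
- rack: Plywood tile rack, fixed, 104 (x) by 184 (y) by 35 mm high; origin at the centre of its underside. Three slots side by side, 62 mm apart along y, each 86 mm long (x), 11.5 wide, 25 deep, floor 10 mm above the table. A tile stands on edge in each and projects 55 mm above the rack.
- blue_tile_mid (a point): Centre of the deep blue square tile, 80 x 80 x 8 mm, about 0.11 kg, standing on edge in one of the three slots (which one varies), its centre then 50 mm above the table. y is normal to its faces (the 8 mm), x along its level edges and z up at the start.
- blue_tile: The same blue tile; origin at the middle of the edge it stands on at the start, axes as above.
- white_tile_mid (a point): Centre of the white tile, same size and attitude, in another slot; to be left alone.
- red_tile_mid (a point): Centre of the brick-red tile, same size and attitude, in another slot; to be left alone.
- jar: Capped glaze jar with a paper band, 60 mm across and 85 mm high, standing beyond the tray; origin under its centre. To be left alone.
- cup: White cup, 68 mm across and 80 mm high, standing beyond the tray; origin under its centre. To be left alone.
Mind the look-alikes: they are no part of the job. Leave any black look-alike of the saddle alone. There is more than one size of the blue_tile; the job needs the largest.

How it is judged:
By the outcome, as a careful person would: the job done as asked, in the order asked, and still so for the second after the job is handed in, while the arm keeps its last pose, push and grip.
It also fails if it takes over 67 s, if anything falls off the work surface, if the arm or the gripper's body presses on something with over 40 N, if the wrist force passes 120 N, or if a joint passes its speed limit or range.

ROBOT

A 6-joint arm with a two-finger parallel gripper is mounted at the origin on the work surface. World frame = base frame: x ahead of the robot, y to its left, z up, the work surface at z = 0. Lengths are in mm, angles in degrees, forces in N, time in s.
With the tool pointing down it reaches from about 300 to 850 mm from the base axis. Payload 4.2 kg.
Tool frame: the origin (TCP) lies on the centre line of the jaws, within the pads' length; the fingertips stand 11 mm ahead of it and the grasp point (between the pads) lies 8 mm behind it; z points along the fingers, y is the line along which they close (so a half turn about z gives the same grasp; the last joint's range is limited). The gripper opens to 91 mm and grips with 3 to 60 N. Pads are 32 mm wide; open, the fingers measure 118 mm over their backs; the gripper's body (76 mm by 178 mm) begins 60 mm behind the grasp point.
Start: joints at [-65.374, 18.312, 89.639, -0, 72.044, -1.146], TCP at [250.007, -517.821, 224.976] pointing down, gripper open.
Joint ranges: [-177.97, 177.97], [-48.28, 115.42], [12.27, 149.76], [-77.06, 257.06], [2.81, 150.46], [-146.56, 146.56]. Speed limits (degrees/s): [147.25, 147.25, 180, 180, 180, 180].

INTERFACE

Orientations are given as [roll, pitch, yaw] about the fixed x, y, z axes, in that order (R = Rz(yaw) Ry(pitch) Rx(roll)).
In Python, from workcell import env, grab_frame, camera_model, models gives the robot as it stands.
- The arm moves only by the shell command python3 -m crank 'ROWS' [FORCE]. ROWS is text: rows parted by semicolons, each of 7 numbers parted by spaces: the closure, from -1 (fully open) to 1 (shut), so that 0 is half open, then the shift along the tool's x, y, z in mm, then the turn, a rotation vector about the tool's x, y, z in degrees. A call has 1 to 10 rows; each row shifts and turns the commanded pose from where the row before left it, along the tool's axes as they then stand; what a row does not reach is not made up. A row lasts 1/8 s, in which the tool goes at most 62.5 mm and 10.7 degrees, less where a joint would pass 70% of its speed; a pose out of reach is approached as far as the arm can. A call is refused whole if a number of a shift passes 62.5 or a number of a turn 10.7, either way. A call with a gripper value outside its range is refused whole. The fingers move at their own pace and stop on an object; FORCE is the grip in N (left out, the last holds). Time passes only in rows, so rows that do not move let the fingers close. It gives the time, the measured TCP pose, the force, the opening and the grip force at its end, in the units of the state.
- env.state(): the state, without advancing time (a new reading comes with each control period).
- grab_frame(name): name is "side" or "top"; returns the picture (420x560x3 uint8, blue, green, red); there is no depth.
- camera_model(name): a dict with "K" (3x3 intrinsics, pixels), "R" (3x3) and "t" (3): a world point X has camera coordinates R X + t. Camera axes: x right, y down, z forward; pixel columns grow to the right and rows downward; lengths in mm; the calibration is good to about 2 mm. A picture is of the moment at which its call begins. camera_model takes no time and is no camera call.
- env.job_done(): hands the job in; it is judged then, once.
Trained networks look in the newest picture that a camera, given by its name, has taken for a name from the list of things; names that differ only in an ending like _2 or _b are one class to them, and where a whole thing is asked for, a point or a joint stands for the part that bears it (a point fixed in the world has none). Each returns a list of dicts, best first, with "p" (0 to 1); they miss things now and then, are a little off and sometimes report something else, mostly with a low value. They report only what shows in the picture. A call takes as long as a camera call. They do not tell look-alikes from the thing itself.
- models.search_frame(name, camera): "point" ([x, y, z] in mm, in world coordinates, good to about 4 mm: the middle of the surface that is visible of it).
The state is a dict: "time_s": time; "qpos": joint angles; "qvel": joint speeds; "effort": joint torques, N m; "ee_pos": TCP position; "ee_rot": TCP orientation; "force": force on the tool from outside, world axes, zero at the start; "torque": the same for the moment, N m; "gripper_width": finger opening in mm; "gripper_force": force on a finger pad.
Only numpy, scipy, OpenCV 4.12 (cv2) and the standard library are available. Lean on these libraries where they do the work, as an engineer would, in place of code of your own. Each camera call takes 0.05 s, during which the arm holds its last target. There are 200 camera calls.

## Working session

There is one attempt and no reset: what is moved stays moved. The work goes in short steps, Python scripts to look and compute and a shell command to move; the robot and the scene stay as the last step left them, time stands still between calls to the robot, and variables do not carry over. Pictures are saved under pics/ and viewed, at most 10 in all, crops included, and the job is handed in when it is done.

```bash
ls; mkdir -p pics
python3 - <<'E'
from workcell import env, grab_frame, camera_model, models
import cv2
print(env.state())
for c in("side","top"):
    cv2.imwrite(f"pics/{c}0.png",grab_frame(c))
    for n in["saddle_mid","rail_mid","tray","rack","blue_tile_mid","white_tile_mid","red_tile_mid","jar","cup"]:
        print(c,n,[([round(v) for v in d["point"]],round(d["p"],2)) for d in models.search_frame(n,c)])
E
```

```text
pics
{'time_s': 0.0, 'qpos': array([-6.53720045e+01,  1.83491075e+01,  8.97065524e+01, -1.55710996e-03,
        7.20456015e+01, -1.14542554e+00]), 'qvel': array([-0.00099126, -0.06258697, -0.01661294,  0.02421914,  0.0257604 ,
       -0.05962625]), 'effort': array([-3.82855487e-04, -4.12463415e+01, -2.31976730e+01,  7.27514620e-02,
        4.59356164e-02, -1.41663945e-04]), 'ee_pos': array([ 249.80606401, -517.34416143,  224.14469264]), 'ee_rot': array([-1.79898729e+02, -5.44089885e-04,  2.57739018e+01]), 'force': array([-0.19377793, -0.08767049,  0.09759523]), 'torque': array([-0.04183469, -0.00011337,  0.02653683]), 'gripper_force': 0.0, 'gripper_width': 90.99955475909172}
side saddle_mid [([543, 176, 80], 0.87), ([568, 27, 76], 0.69)]
side rail_mid [([533, -231, 34], 0.84)]
side tray [([547, 33, 4], 0.6), ([535, 276, 68], 0.59)]
side rack [([545, 351, 37], 0.65), ([710, -49, 60], 0.18)]
side blue_tile_mid [([412, 243, 38], 0.69), ([552, 336, 71], 0.63), ([412, 361, 58], 0.49), ([567, 400, 77], 0.34)]
side white_tile_mid [([540, 274, 67], 0.91)]
side red_tile_mid [([564, 401, 80], 0.97)]
side jar [([712, -53, 60], 0.82)]
side cup [([713, 105, 56], 0.81)]
top saddle_mid [([556, 14, 82], 0.87), ([544, 162, 77], 0.65), ([556, 329, 70], 0.43), ([574, 388, 67], 0.2)]
top rail_mid [([571, 386, 71], 0.71), ([537, -309, 9], 0.67)]
top tray [([554, 28, 8], 0.74)]
top rack [([547, 310, 37], 0.71), ([538, 273, 77], 0.51), ([573, 391, 70], 0.37), ([707, -67, 82], 0.33)]
top blue_tile_mid [([404, 358, 39], 0.82), ([551, 328, 71], 0.81), ([416, 237, 46], 0.74)]
top white_tile_mid [([536, 271, 74], 0.59)]
top red_tile_mid [([572, 389, 72], 0.76)]
top jar [([709, -68, 84], 0.56), ([566, 16, 76], 0.25)]
top cup [([728, 107, 46], 0.93), ([552, 25, 6], 0.37)]
```

View pics/side0.png

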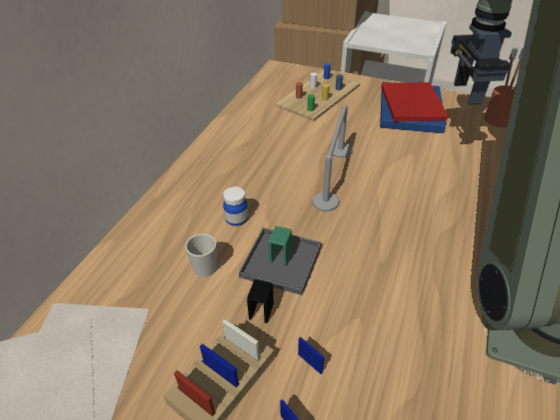

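View pics/top0.png

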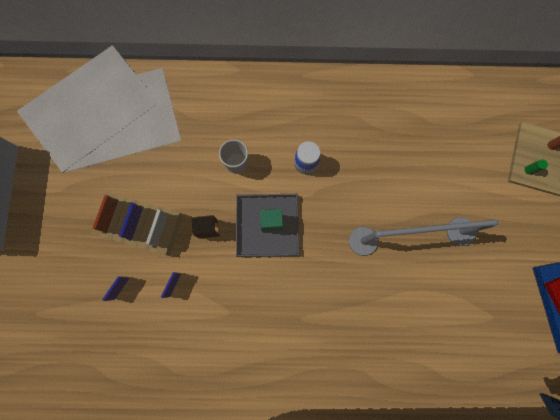

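The side view shows the green saddle in the tray at (280,245), a black look-alike at (261,298), the bar running from (327,197) to (344,115), and the rack holding red, blue and white, with blue in the middle. The two loose blue tiles are smaller. The top view agrees with this. I'll enlarge both for pixel picks.

Run:
```python
import cv2,numpy as np
def crop(im,x0,x1,y0,y1,s):
    c=cv2.resize(im[y0:y1,x0:x1],None,fx=s,fy=s,interpolation=cv2.INTER_CUBIC)
    c=np.clip(c.astype(float)*1.5,0,255).astype(np.uint8)
    for x in range((x0+9)//10*10,x1,10):
        k=int((x-x0)*s);cv2.line(c,(k,0),(k,6 if x%50 else 14),(0,255,255),1)
        if x%20==0: cv2.putText(c,str(x),(k+2,14),0,.35,(0,255,255))
    for y in range((y0+9)//10*10,y1,10):
        k=int((y-y0)*s);cv2.line(c,(0,k),(6,k),(0,255,255),1)
        if y%20==0:cv2.putText(c,str(y),(8,k+4),0,.35,(0,255,255))
    return c
t=cv2.imread("pics/top0.png");s=cv2.imread("pics/side0.png")
def stack(a,b,ax):
    H=np.zeros((a.shape[0]+b.shape[0] if ax==0 else max(a.shape[0],b.shape[0]), a.shape[1]+b.shape[1] if ax else max(a.shape[1],b.shape[1]),3),np.uint8)
    H[:a.shape[0],:a.shape[1]]=a
    if ax: H[:b.shape[0],a.shape[1]:]=b
    else: H[a.shape[0]:,:b.shape[1]]=b
    return H
cv2.imwrite("pics/A.png",stack(crop(t,232,506,185,265,2.9),crop(t,85,215,185,265,4),0))
cv2.imwrite("pics/B.png",stack(crop(s,235,360,100,290,3.1),crop(s,160,280,310,420,3.4),1))
```

```text
(no output)
```

View pics/A.png

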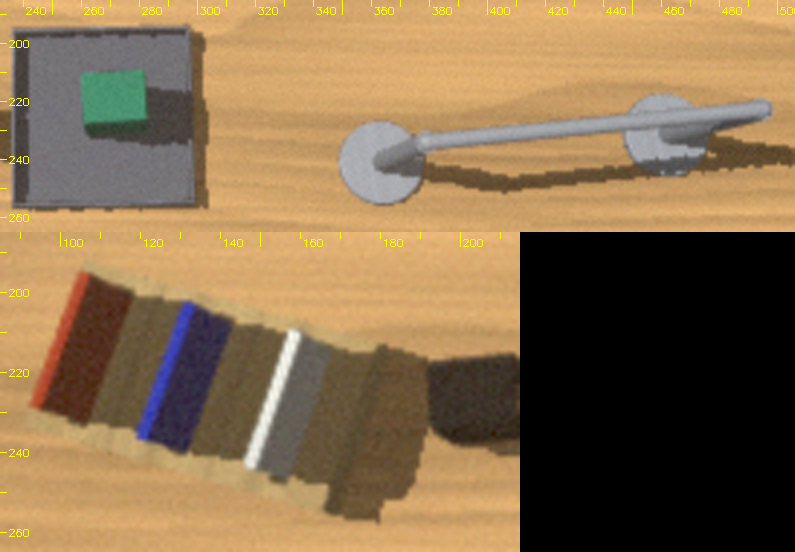

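View pics/B.png

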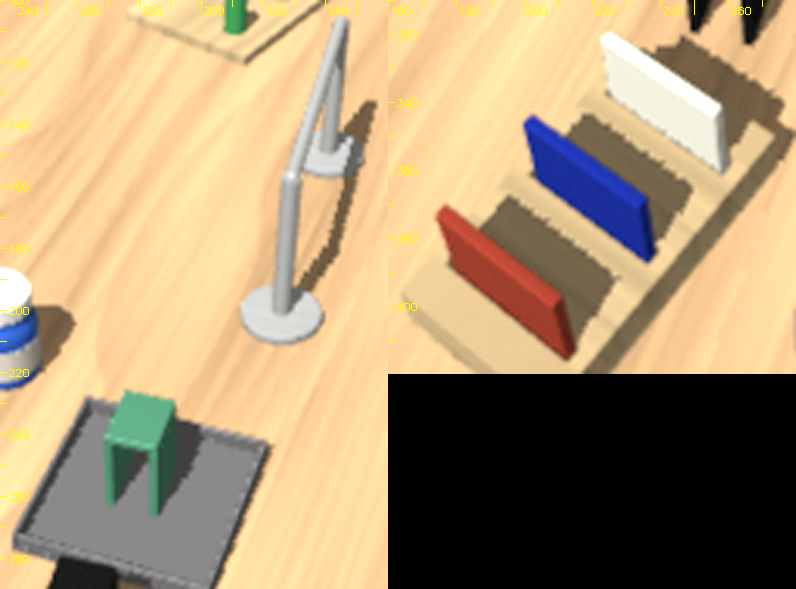

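```bash
cat > h.py <<'E'
import numpy as np
from workcell import camera_model
def ray(c,p):
    m=camera_model(c);R=np.array(m["R"]);t=np.array(m["t"])
    d=R.T@np.linalg.solve(np.array(m["K"]),[p[0],p[1],1]);return -R.T@t,d/np.linalg.norm(d)
def tri(ps,pt):
    A=np.zeros((3,3));b=np.zeros(3);rs=[ray("side",ps),ray("top",pt)]
    for o,d in rs:
        P=np.eye(3)-np.outer(d,d);A+=P;b+=P@o
    X=np.linalg.solve(A,b);return X,[np.linalg.norm(np.cross(X-o,d)) for o,d in rs]
def onz(c,p,z):
    o,d=ray(c,p);return o+d*(z-o[2])/d[2]
def proj(c,X):
    m=camera_model(c);q=np.array(m["K"])@(np.array(m["R"])@X+np.array(m["t"]));return q[:2]/q[2]
E
python3 - <<'E'
from h import *
np.set_printoptions(precision=1,suppress=True)
def c2(n,S,T,z):
    print(n)
    for s,t in zip(S,T):
        X,e=tri(s,t);print(X,e[0],'side@z',onz("side",s,z)[:2],'top@z',onz("top",t,z)[:2])
# tray floor 4 -> crown top 79; order: far-left, far-right, near-right, near-left in top (up=+x)
S=[(269.2,241),(275,226.5),(291.8,229.7),(285.6,244.2)]
T=[(259.9,210.2),(281.7,209.1),(282.3,226.4),(262,227.8)]
c2("saddle",S,T,79)
c2("rail",[(328.5,157.1),(345,107.1)],[(378.2,234.3),(496.8,222.2)],150)
# line-line plane intersection
n=[]
for c,a,b in(("side",(328.5,157.1),(345,107.1)),("top",(378.2,234.3),(496.8,222.2))):
    o,d=ray(c,a);_,e=ray(c,b);k=np.cross(d,e);k/=np.linalg.norm(k);n.append((k,k@o))
d=np.cross(n[0][0],n[1][0]);print("rail dir",d/np.linalg.norm(d))
c2("blue",[(202.4,345.6),(235,370.3)],[(132.5,202.5),(120.25,237)],90)
tray=[(232+x/2.9,185+y/2.9) for x,y in((13,33),(188,27),(193,204),(15,206))]
print("tray",[onz("top",p,18)[:2] for p in tray])
for c in("side","top"):
    m=camera_model(c);print(c,-np.array(m["R"]).T@np.array(m["t"]))
E
```

```text
saddle
[582.3  38.9  76.3] 0.7257980211466403 side@z [580.5  41.1] top@z [582.5  39. ]
[587.4 -10.1  73.4] 0.368112411175152 side@z [585.6  -4.9] top@z [586.  -10.1]
[547.3 -12.1  76. ] 0.17561053770150664 side@z [546.5  -9.3] top@z [546.7 -12. ]
[544.   33.5  75.2] 0.7762722714723473 side@z [543.5  36.9] top@z [542.7  33.2]
rail
[ 525.5 -206.8  149.7] 1.1068337822579997 side@z [ 526.6 -206.3] top@z [ 524.4 -206.9]
[ 555.3 -455.2  144.1] 0.1256177864324166 side@z [ 553.2 -445.4] top@z [ 554.2 -451.8]
rail dir [-0.1  1.   0.1]
blue
[591.7 323.5  86.6] 1.3889582618527798 side@z [588.9 324.9] top@z [592.4 322.7]
[515.5 344.2  87. ] 0.3601286653634515 side@z [515.  345.5] top@z [514.9 342.9]
tray [array([626.5,  99.2]), array([634.6, -47.2]), array([487. , -52.6]), array([482.6,  92.2])]
side [300.8 657.7 808.8]
top [427.7   4.  935.5]
```

Both views agree to within a few mm of the stated heights and sizes:

| Thing | Position (mm) | Yaw |
|---|---|---|
| Saddle | (565, 13.5), top about 76–79 | about 5° |
| Bar middle | (539.5, -329) | about 6.8° |
| Blue tile | (553.5, 334), length 80 | about -15° |
| Tray | (557.5, 23) | about 3° |

First I turn the tool so the jaws close along the saddle's x axis, then cross over to it.

```bash
cat > go.py <<'E'
# python3 go.py x y z yaw : remaining delta of the TCP in tool axes (mm), turn in deg
import sys;from h import *;from workcell import env
from scipy.spatial.transform import Rotation as Ro
s=env.state();R=Ro.from_euler('xyz',s["ee_rot"],degrees=True)
a=list(map(float,sys.argv[1:]));T=Ro.from_euler('xyz',[180,0,a[3]],degrees=True) if len(a)==4 else Ro.from_euler('xyz',a[3:],degrees=True)
np.set_printoptions(precision=1,suppress=True)
print("t",round(s["time_s"],2),"pos",s["ee_pos"],"rot",s["ee_rot"],"q",s["qpos"],"F",s["force"],"w",s["gripper_width"])
print("shift(tool)",R.inv().apply(np.array(a[:3])-s["ee_pos"]),"turn",(R.inv()*T).as_rotvec(degrees=True))
E
python3 -m crank '-1 0 0 0 0 0 -9.9;-1 0 0 0 0 0 -9.9;-1 0 0 0 0 0 -9.9;-1 0 0 0 0 0 -9.9;-1 0 0 0 0 0 -9.9;-1 0 0 0 0 0 -9.9;-1 0 0 0 0 0 -9.9' 40
python3 -m crank '-1 42 30 0 0 0 0;-1 42 30 0 0 0 0;-1 42 30 0 0 0 0;-1 42 30 0 0 0 0;-1 42 30 0 0 0 0;-1 42 30 0 0 0 0;-1 42 30 0 0 0 0;-1 42 30 0 0 0 0;-1 42 30 0 0 0 0;-1 42 30 0 0 0 0'
python3 -m crank '-1 42 30 0 0 0 0;-1 42 30 0 0 0 0;-1 0 0 0 0 0 0;-1 0 0 0 0 0 0'
python3 go.py 565 13.5 56 95
```

```text
time_s: 1.88
ee_pos: [250.0, -517.8, 225.0]
ee_rot: [180.0, 0.0, 95.4]
force: [0.3, 0.9, -1.3]
gripper_width: 91.2
gripper_force: 0.0
time_s: 3.12
ee_pos: [512.5, -71.4, 225.2]
ee_rot: [180.0, 0.0, 95.1]
force: [0.3, -0.3, 0.8]
gripper_width: 91.1
gripper_force: 0.0
time_s: 3.62
ee_pos: [563.6, 15.7, 224.7]
ee_rot: [-179.9, 0.0, 95.1]
force: [0.3, -0.6, -0.3]
gripper_width: 91.2
gripper_force: 0.0
t 3.62 pos [563.6  15.7 224.7] rot [-179.9    0.    95.1] q [ 0.4 17.3 91.1 -0.  71.6 -4.6] F [ 0.3 -0.6 -0.3] w 91.22615670047344
shift(tool) [ -2.2   1.4 168.7] turn [-0.1  0.   0.1]
```

```bash
python3 -m crank '-1 -2 1.5 28 0 0 0;-1 0 0 28 0 0 0;-1 0 0 28 0 0 0;-1 0 0 28 0 0 0;-1 0 0 28 0 0 0;-1 0 0 14 0 0 0;-1 0 0 14 0 0 0;-1 0 0 0 0 0 0'
python3 -m crank '0 0 0 0 0 0 0;0 0 0 0 0 0 0;0.5 0 0 0 0 0 0;0.5 0 0 0 0 0 0;0.5 0 0 0 0 0 0;0.5 0 0 0 0 0 0' 30
```

```text
time_s: 4.62
ee_pos: [565.3, 13.8, 56.5]
ee_rot: [-179.9, 0.0, 95.0]
force: [0.4, -1.1, 0.7]
gripper_width: 91.1
gripper_force: 0.0
time_s: 5.38
ee_pos: [565.9, 14.2, 57.0]
ee_rot: [180.0, 0.0, 95.1]
force: [-0.3, -0.5, 0.1]
gripper_width: 39.9
gripper_force: 29.9
```

```bash
python3 -m crank '0.6 0 0 -5 0 0 0;0.6 0 0 -10 0 0 0;0.6 0 0 -20 0 0 0;0.6 0 0 -30 0 0 0;0.6 0 0 -30 0 0 0;0.6 0 0 -30 0 0 0;0.6 0 0 -30 0 0 0;0.6 0 0 -30 0 0 0;0.6 0 0 -15 0 0 0;0.6 0 0 0 0 0 0' 40
python3 -m crank '0.6 -34 -5.5 0 0 0 0;0.6 -34 -5.5 0 0 0 0;0.6 -34 -5.5 0 0 0 0;0.6 -34 -5.5 0 0 0 0;0.6 -34 -5.5 0 0 0 0;0.6 -34 -5.5 0 0 0 0;0.6 -34 -5.5 0 0 0 0;0.6 -34 -5.5 0 0 0 0;0.6 -34 -5.5 0 0 0 -1.8;0.6 0 0 0 0 0 0'
python3 go.py 539.5 -329 250 96.8
python3 - <<'E'
from workcell import grab_frame,models
import cv2,numpy as np
s=grab_frame("side");t=grab_frame("top")
a=cv2.resize(s[20:220,260:420],None,fx=2.5,fy=2.5,interpolation=2)
b=cv2.resize(t[170:290,340:520],None,fx=2.2,fy=2.2,interpolation=2)
H=np.zeros((500,800,3),np.uint8);H[:500,:400]=a;H[:264,400:796]=b
cv2.imwrite("pics/C.png",np.clip(H*1.5,0,255).astype(np.uint8))
cv2.imwrite("pics/side1.png",s);cv2.imwrite("pics/top1.png",t)
E
```

```text
time_s: 6.62
ee_pos: [566.0, 14.2, 257.9]
ee_rot: [179.9, 0.0, 95.1]
force: [-0.1, 0.2, -1.8]
gripper_width: 40.0
gripper_force: 39.9
time_s: 7.88
ee_pos: [542.4, -296.8, 254.7]
ee_rot: [-179.8, -0.1, 96.7]
force: [0.2, 0.5, -1.3]
gripper_width: 39.8
gripper_force: 39.9
t 7.88 pos [ 542.4 -296.8  254.7] rot [-179.8   -0.1   96.7] q [-29.7  21.5  80.6  -0.   78.2 -36.4] F [ 0.2  0.5 -1.3] w 39.7810953915972
shift(tool) [-31.6  -6.7   4.7] turn [-0.2 -0.1 -0.1]
```

View pics/C.png

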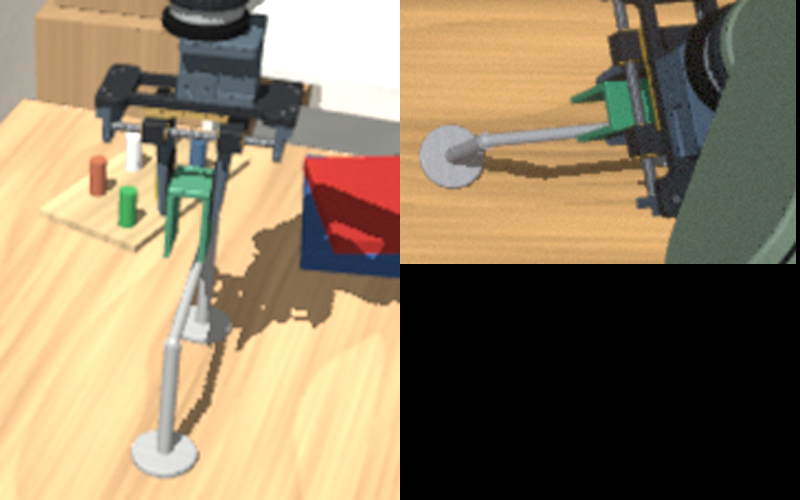

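The saddle hangs level in the jaws above the bar, with its near feet at about (327,122) and (342,125) in the side image. I'll check its lateral alignment against the bar in the same cameras.

Run:
```python
from h import *
np.set_printoptions(precision=1,suppress=True)
y=np.radians(6.8);n=np.array([np.cos(y),np.sin(y)]);u=np.array([-np.sin(y),np.cos(y)])
for c,a,b,f1,f2 in(("side",(328.5,157.1),(345,107.1),(327.2,122),(342.4,124.8)),("top",(378.2,234.3),(496.8,222.2),(418.6,215.5),(420.5,233.6))):
    A,B=onz(c,a,150)[:2],onz(c,b,150)[:2]
    P,Q=onz(c,f1,202)[:2],onz(c,f2,202)[:2]
    d=(A-B)/np.linalg.norm(A-B)
    print(c,"bar yaw",np.degrees(np.arctan2(-d[0],d[1])),"mid",(A+B)/2,"feet",P,Q,"gap centre off bar",((P+Q)/2-A)@[d[1],-d[0]],"mid from tcp",((P+Q)/2-[542.4,-296.8])@n,((P+Q)/2-[542.4,-296.8])@u)
```

```text
side bar yaw 6.347578836395283 mid [ 539.9 -325.8] feet [ 554.8 -274.6] [ 516.4 -275.9] gap centre off bar 1.3346813866541973 mid from tcp -4.229232611406177 22.238523920591224
top bar yaw 6.933737045217289 mid [ 539.3 -329.4] feet [ 555.9 -271.9] [ 520.9 -273.8] gap centre off bar 5.9579560471303665 mid from tcp -1.0930531439549718 24.257925381111775
```

```bash
python3 -m crank '0.6 -16 -3 0 0 0 0;0.6 -16 -3 0 0 0 0;0.6 0 0 15 0 0 0;0.6 0 0 15 0 0 0;0.6 0 0 5 0 0 0;0.6 0 0 0 0 0 0'
python3 -m crank '0.6 0 0 10 0 0 0;0.6 0 0 8 0 0 0;0.6 0 0 6 0 0 0;0.6 0 0 0 0 0 0'
python3 go.py 539.5 -329 143 96.8
python3 - <<'E'
from workcell import grab_frame
import cv2,numpy as np
s=grab_frame("side")
cv2.imwrite("pics/D.png",np.clip(cv2.resize(s[60:210,280:400],None,fx=4,fy=4,interpolation=2)*1.5,0,255).astype(np.uint8))
E
```

```text
time_s: 8.72
ee_pos: [541.2, -327.0, 221.2]
ee_rot: [-179.9, -0.1, 96.9]
force: [-0.2, -0.1, -0.8]
gripper_width: 39.8
gripper_force: 39.9
time_s: 9.22
ee_pos: [541.1, -327.3, 197.3]
ee_rot: [-179.9, -0.0, 96.9]
force: [0.7, -0.5, -1.6]
gripper_width: 40.0
gripper_force: 39.9
t 9.22 pos [ 541.1 -327.3  197.3] rot [-179.9   -0.    96.9] q [-32.2  24.5  84.1  -0.   71.5 -39.1] F [ 0.7 -0.5 -1.6] w 40.00709782966979
shift(tool) [-1.5 -1.7 54.3] turn [-0.1 -0.   0.1]
```

View pics/D.png

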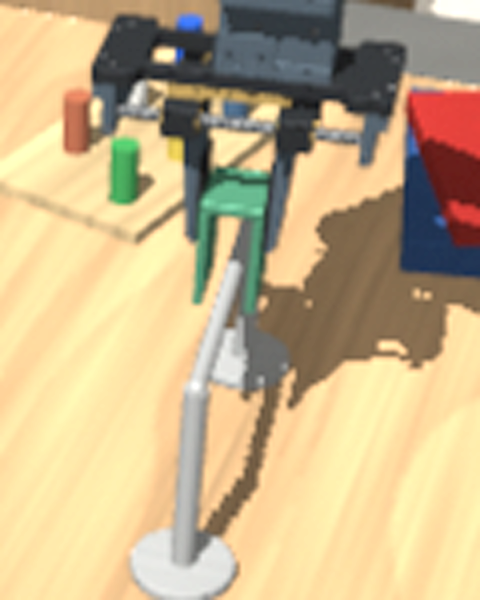

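The bar, at crop (238,265), enters the gap between the legs at about x = 208 and 250. It sits slightly toward -x, so I shift a little that way and lower.

```bash
python3 -m crank '0.6 0 -2.5 0 0 0 0;0.6 0 0 8 0 0 0;0.6 0 0 8 0 0 0;0.6 0 0 8 0 0 0;0.6 0 0 8 0 0 0;0.6 0 0 8 0 0 0;0.6 0 0 4 0 0 0;0.6 0 0 0 0 0 0'
python3 -m crank '0.6 0 0 2 0 0 0;0.6 0 0 2 0 0 0;0.6 0 0 2 0 0 0;0.6 0 0 0 0 0 0'
```

```text
time_s: 10.28
ee_pos: [538.7, -327.7, 153.6]
ee_rot: [-180.0, -0.0, 96.9]
force: [-0.1, -0.3, -2.1]
gripper_width: 39.7
gripper_force: 39.9
time_s: 10.78
ee_pos: [538.7, -327.7, 147.8]
ee_rot: [-180.0, -0.0, 96.9]
force: [0.8, -0.1, -1.3]
gripper_width: 40.2
gripper_force: 39.9
```

```bash
python3 -m crank '0.6 0 0 1 0 0 0;0.6 0 0 1 0 0 0;0.6 0 0 1 0 0 0;0.6 0 0 0 0 0 0'
python3 -m crank '0.6 0 0 1 0 0 0;0.6 0 0 0.5 0 0 0;0.6 0 0 0 0 0 0'
python3 -m crank '0.6 0 0 1 0 0 0;0.6 0 0 0 0 0 0'
```

```text
time_s: 11.28
ee_pos: [538.8, -327.8, 144.8]
ee_rot: [-180.0, -0.0, 96.9]
force: [-0.5, -0.4, -1.5]
gripper_width: 40.1
gripper_force: 39.9
time_s: 11.65
ee_pos: [538.8, -327.8, 143.4]
ee_rot: [-180.0, -0.0, 96.9]
force: [0.4, 0.3, -1.8]
gripper_width: 40.1
gripper_force: 39.9
time_s: 11.9
ee_pos: [538.8, -327.8, 142.4]
ee_rot: [-180.0, -0.0, 96.9]
force: [0.1, -0.1, -1.0]
gripper_width: 39.8
gripper_force: 39.9
```

```bash
python3 -m crank '0.6 0 0 0.7 0 0 0;0.6 0 0 0 0 0 0'
python3 -m crank '0.6 0 0 0.7 0 0 0;0.6 0 0 0 0 0 0'
python3 -m crank '0.6 0 0 0.7 0 0 0;0.6 0 0 0 0 0 0'
```

```text
time_s: 12.15
ee_pos: [538.9, -327.8, 141.9]
ee_rot: [180.0, 0.0, 96.9]
force: [-0.7, 0.2, -0.1]
gripper_width: 39.8
gripper_force: 39.9
time_s: 12.4
ee_pos: [538.9, -327.8, 141.9]
ee_rot: [180.0, 0.0, 96.9]
force: [-0.7, 0.7, 4.9]
gripper_width: 40.0
gripper_force: 39.9
time_s: 12.65
ee_pos: [538.9, -327.9, 141.8]
ee_rot: [179.9, 0.0, 96.9]
force: [-3.1, 1.5, 8.2]
gripper_width: 39.6
gripper_force: 39.9
```

```bash
python3 -m crank '0.6 0 0 -0.7 0 0 0;0.6 0 0 -0.5 0 0 0;0.6 0 0 0 0 0 0' 5
python3 -m crank '0.08 0 0 0 0 0 0;0.0 0 0 0 0 0 0;-0.3 0 0 0 0 0 0;-0.4 0 0 0 0 0 0;-0.4 0 0 0 0 0 0;-0.4 0 0 0 0 0 0'
python3 - <<'E'
from workcell import grab_frame
import cv2,numpy as np
s=grab_frame("side")
cv2.imwrite("pics/E.png",np.clip(cv2.resize(s[60:210,280:400],None,fx=4,fy=4,interpolation=2)*1.5,0,255).astype(np.uint8))
E
```

```text
time_s: 13.02
ee_pos: [539.0, -327.8, 141.8]
ee_rot: [180.0, 0.0, 96.9]
force: [-1.7, 0.7, 4.5]
gripper_width: 39.9
gripper_force: 5.0
time_s: 13.78
ee_pos: [538.9, -327.8, 141.6]
ee_rot: [180.0, 0.0, 96.9]
force: [-0.8, 0.9, -0.9]
gripper_width: 63.7
gripper_force: 0.0
```

View pics/E.png

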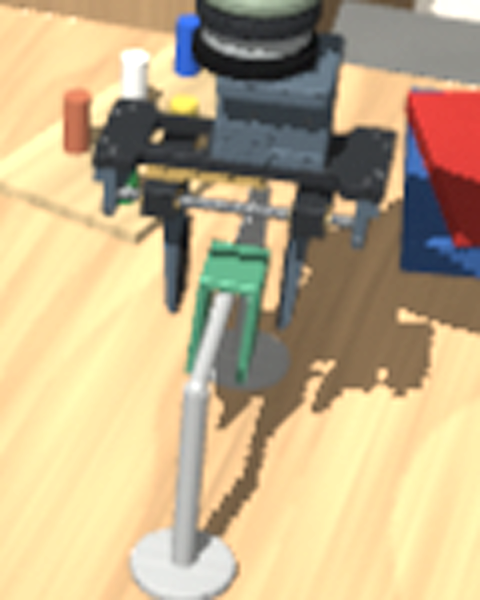

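The fingers are open at 64 mm, clear of the saddle at crop (165–300, 300), and it hangs on the bar by itself. I rise straight up and go to the rack.

```bash
python3 -m crank '-0.6 0 0 0 0 0 0;-0.6 0 0 -6 0 0 0;-0.6 0 0 -12 0 0 0;-0.6 0 0 -20 0 0 0;-0.6 0 0 -30 0 0 0;-0.6 0 0 -30 0 0 0;-0.6 0 0 -12 0 0 0' 40
python3 -m crank '0 46 6.7 0 0 0 -9.5;0 0 0 0 0 0 0;0 0 0 0 0 0 0'
python3 go.py 553.5 334 250 165
```

```text
time_s: 14.7
ee_pos: [539.6, -328.3, 254.5]
ee_rot: [179.8, 0.2, 96.9]
force: [-1.0, -0.4, -0.3]
gripper_width: 73.4
gripper_force: 0.0
time_s: 15.08
ee_pos: [539.9, -281.5, 251.3]
ee_rot: [-180.0, 0.0, 106.3]
force: [0.3, -0.2, 0.2]
gripper_width: 46.8
gripper_force: 0.0
t 15.07 pos [ 539.9 -281.5  251.3] rot [-180.     0.   106.3] q [-28.6  20.6  82.4  -0.   77.  -44.9] F [ 0.3 -0.2  0.2] w 46.82560902723148
shift(tool) [586.8 186.3   1.1] turn [ -0.   -0.  -58.7]
```

```bash
python3 -m crank '0 49 15.5 0 0 0 0;0 49 15.5 0 0 0 0;0 49 15.5 0 0 0 0;0 49 15.5 0 0 0 0;0 49 15.5 0 0 0 0;0 49 15.5 0 0 0 0;0 49 15.5 0 0 0 0;0 49 15.5 0 0 0 0;0 49 15.5 0 0 0 0;0 49 15.5 0 0 0 0'
python3 -m crank '0 49 15.5 0 0 0 0;0 49 15.5 0 0 0 0;0 0 0 0 0 0 -9.8;0 0 0 0 0 0 -9.8;0 0 0 0 0 0 -9.8;0 0 0 0 0 0 -9.8;0 0 0 0 0 0 -9.8;0 0 0 0 0 0 -9.7;0 0 0 0 0 0 0;0 0 0 0 0 0 0'
python3 go.py 553.5 334 120 165
```

```text
time_s: 16.32
ee_pos: [551.3, 233.4, 251.2]
ee_rot: [-180.0, 0.0, 106.3]
force: [0.7, 0.1, -0.5]
gripper_width: 45.5
gripper_force: 0.0
time_s: 17.58
ee_pos: [553.2, 334.9, 251.2]
ee_rot: [-180.0, -0.0, 164.9]
force: [0.2, 0.3, 0.5]
gripper_width: 45.3
gripper_force: 0.0
t 17.57 pos [553.2 334.9 251.2] rot [-180.    -0.   164.9] q [ 30.2  24.2  76.9  -0.   79.  -44.7] F [0.2 0.3 0.5] w 45.3061280415203
shift(tool) [ -0.5  -0.7 131.2] turn [-0.  -0.  -0.1]
```

```bash
python3 -m crank '0 0 0 30 0 0 0;0 0 0 30 0 0 0;0 0 0 30 0 0 0;0 0 0 30 0 0 0;0 0 0 11 0 0 0;0 0 0 0 0 0 0;0 0 0 0 0 0 0'
python3 - <<'E'
from workcell import grab_frame
import cv2,numpy as np
s=grab_frame("side");t=grab_frame("top")
H=np.zeros((480,800,3),np.uint8);H[:480,:400]=cv2.resize(s[300:420,170:270],None,fx=4,fy=4,interpolation=2)
H[:400,400:]=cv2.resize(t[170:270,80:180],None,fx=4,fy=4,interpolation=2)
cv2.imwrite("pics/F.png",np.clip(H*1.5,0,255).astype(np.uint8))
E
```

```text
time_s: 18.45
ee_pos: [553.6, 335.7, 121.9]
ee_rot: [179.9, 0.1, 165.0]
force: [0.6, -0.1, 0.3]
gripper_width: 45.7
gripper_force: 0.0
```

View pics/F.png

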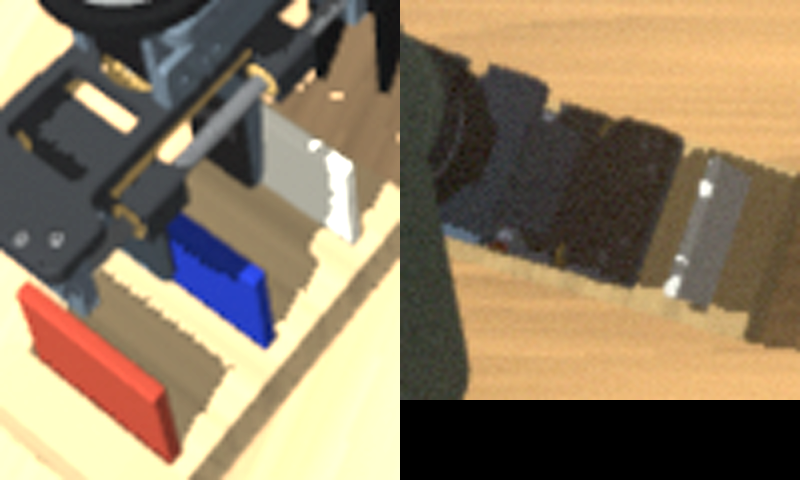

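The fingers straddle the blue tile in the middle slot, clear of the red and white tiles. I correct by 1.5 mm and go down.

```bash
python3 -m crank '0 0 -1.5 10 0 0 0;0 0 0 15 0 0 0;0 0 0 15 0 0 0;0 0 0 12 0 0 0;0 0 0 8 0 0 0;0 0 0 5 0 0 0;0 0 0 0 0 0 0'
python3 -m crank '0.5 0 0 0 0 0 0;0.7 0 0 0 0 0 0;0.9 0 0 0 0 0 0;0.9 0 0 0 0 0 0;0.9 0 0 0 0 0 0' 15
```

```text
time_s: 19.42
ee_pos: [552.3, 333.8, 55.3]
ee_rot: [-180.0, -0.0, 165.1]
force: [0.3, -0.8, -0.4]
gripper_width: 45.5
gripper_force: 0.0
time_s: 20.05
ee_pos: [552.4, 333.8, 55.7]
ee_rot: [180.0, 0.0, 165.1]
force: [-0.2, 0.5, 1.3]
gripper_width: 8.1
gripper_force: 15.0
```

```bash
python3 -m crank '1 0 0 0 0 0 0;1 0 0 0 0 0 0;1 0 0 -3 0 0 0;1 0 0 -5 0 0 0;1 0 0 -8 0 0 0;1 0 0 -8 0 0 0;1 0 0 -10 0 0 0' 50
python3 -m crank '1 0 0 -15 0 0 0;1 0 0 -25 0 0 0;1 0 0 -25 0 0 0;1 0 0 -25 0 0 0;1 0 0 -25 0 0 0;1 0 0 -15 0 0 0;1 0 0 -10 0 0 0;1 0 0 0 0 0 0;1 0 0 0 0 0 0'
python3 go.py 557.5 23 230 182
```

```text
time_s: 20.92
ee_pos: [552.4, 333.8, 90.2]
ee_rot: [180.0, 0.0, 165.1]
force: [0.4, -0.1, -1.1]
gripper_width: 7.7
gripper_force: 50.0
time_s: 22.05
ee_pos: [551.9, 333.6, 228.5]
ee_rot: [-179.9, -0.1, 165.1]
force: [0.3, -0.2, -1.9]
gripper_width: 7.9
gripper_force: 50.0
t 22.05 pos [551.9 333.6 228.5] rot [-179.9   -0.1  165.1] q [ 30.1  24.6  79.3  -0.   76.2 -44.9] F [ 0.3 -0.2 -1.9] w 7.895130424488138
shift(tool) [ -85.4 -298.7   -1.2] turn [ -0.1  -0.1 -16.9]
```

```bash
python3 -m crank '1 -8.5 -30 0 0 0 0;1 -8.5 -30 0 0 0 0;1 -8.5 -30 0 0 0 0;1 -8.5 -30 0 0 0 0;1 -8.5 -30 0 0 0 0;1 -8.5 -30 0 0 0 0;1 -8.5 -30 0 0 0 0;1 -8.5 -30 0 0 0 0;1 -8.5 -30 0 0 0 0;1 -8.5 -28 0 0 0 0'
python3 -m crank '1 0 0 0 0 0 -8.5;1 0 0 0 0 0 -8.4;1 0 0 0 0 -9 0;1 0 0 0 0 -9 0;1 0 0 0 0 -9 0;1 0 0 0 0 -9 0;1 0 0 0 0 -9 0;1 0 0 0 0 0 0;1 0 0 0 0 0 0'
python3 - <<'E'
from workcell import env
from h import *
from scipy.spatial.transform import Rotation as Ro
np.set_printoptions(precision=2,suppress=True)
s=env.state();R=Ro.from_euler('xyz',s["ee_rot"],degrees=True)
M=R.as_matrix();print(s["qpos"],s["ee_pos"],"\n",M)
# tile centre in the tool: TCP was 55.5 high when centre was 50 -> 5.5 mm ahead; tile x offset ~1 mm
a=np.radians(-15);off=(np.array([553.5,334])-[552.4,333.8])@[np.cos(a),np.sin(a)]
c=s["ee_pos"]+M@[-off,0,5.5];print("centre",c,"off",off)
print("shift",M.T@(np.array([557.5,23,112+56.6])-c),"z of plane normal",M[2,1],"tilt",np.degrees(np.arcsin(-M[2,2])))
E
```

```text
time_s: 23.3
ee_pos: [557.2, 22.9, 228.6]
ee_rot: [-180.0, -0.1, 165.1]
force: [0.5, -0.3, -0.3]
gripper_width: 7.9
gripper_force: 50.0
time_s: 24.42
ee_pos: [559.2, 24.1, 230.7]
ee_rot: [180.0, 45.0, -178.0]
force: [-0.0, -0.7, -0.6]
gripper_width: 7.7
gripper_force: 50.0
[  0.8    1.22 125.9    6.08   7.91 -96.85] [559.19  24.08 230.67] 
 [[-0.71 -0.03  0.71]
 [-0.02  1.    0.02]
 [-0.71  0.   -0.71]]
centre [563.79  24.24 227.5 ] off 1.0107545998974958
shift [46.13 -1.02 37.16] z of plane normal 5.765062539384719e-06 tilt 44.98493977188778
```

```bash
python3 -m crank '1 12 -1 10 0 0 0;1 12 0 10 0 0 0;1 12 0 10 0 0 0;1 10 0 7 0 0 0;1 0 0 0 0 0 0;1 0 0 0 0 0 0;1 0 0 0 0 0 0'
python3 - <<'E'
from workcell import env,grab_frame
from h import *
import cv2
from scipy.spatial.transform import Rotation as Ro
np.set_printoptions(precision=2,suppress=True)
s=env.state();M=Ro.from_euler('xyz',s["ee_rot"],degrees=True).as_matrix()
c=s["ee_pos"]+M@[-1,0,5.5];print(s["qpos"],s["qvel"],"centre",c,"tilt",np.degrees(np.arcsin(-M[2,2])))
i=grab_frame("side");t=grab_frame("top")
H=np.zeros((600,800,3),np.uint8);H[:600,:450]=cv2.resize(i[90:290,210:360],None,fx=3,fy=3,interpolation=2)
H[:350,450:]=cv2.resize(t[150:290,220:360],None,fx=2.5,fy=2.5,interpolation=2)
for c in("side","top"):print(c,proj(c,np.array([557.5,23,112])),proj(c,np.array([557.5,23,168.6])))
cv2.imwrite("pics/G.png",np.clip(H*1.5,0,255).astype(np.uint8))
cv2.imwrite("pics/G_side.png",i)
E
```

```text
time_s: 25.3
ee_pos: [553.2, 19.4, 188.4]
ee_rot: [179.5, 44.1, -178.0]
force: [0.1, -0.3, -0.8]
gripper_width: 7.4
gripper_force: 50.0
[  -0.52    4.46  129.72   51.87    2.89 -143.67] [ 0.02 -0.23  0.54  0.93 -0.15 -0.7 ] centre [557.74  19.6  185.15] tilt 45.91962938021915
side [281.88 227.7 ] [281.69 208.57]
top [266.45 219.03] [265.9  214.64]
```

View pics/G.png

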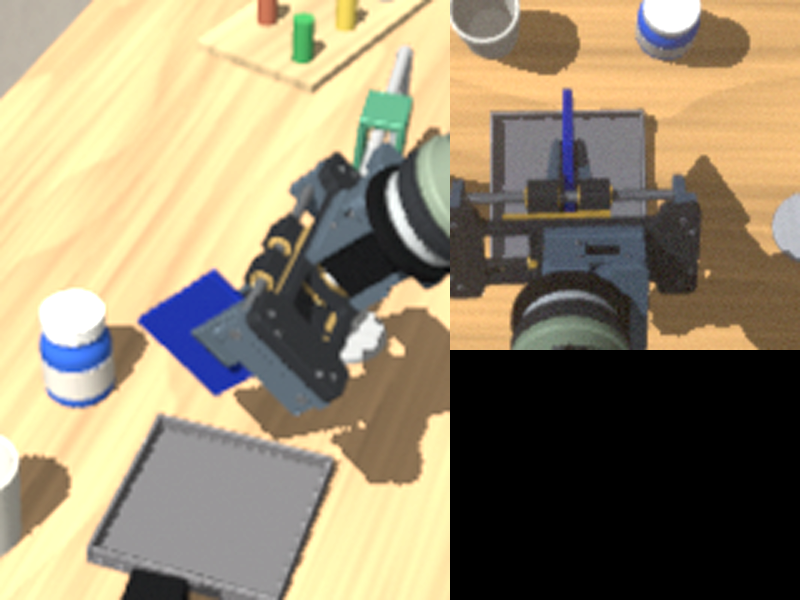

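The tile hangs corner-down above the tray without slipping, but joint 5 has reached its limit and joints 4 and 6 are swinging. I'll back out and tilt the other way, towards the base, where joint 5 has room.

```bash
python3 -m crank '1 -10 0 -7 0 0 0;1 -10 0 -7 0 0 0;1 -10 0 -7 0 0 0;1 -10 0 -7 0 0 0;1 0 0 0 0 0 0'
python3 go.py 557.5 23 230 180 0 182
python3 -m crank '1 0 0 0 0 5 0;1 0 0 0 0 6 0;1 0 0 0 0 6 0;1 0 0 0 0 6 0;1 0 0 0 0 0 0'
python3 go.py 557.5 23 230 180 0 182
```

```text
time_s: 26.02
ee_pos: [561.8, 20.1, 233.4]
ee_rot: [179.4, 44.2, -178.0]
force: [0.2, 0.4, -0.9]
gripper_width: 7.8
gripper_force: 50.0
t 26.02 pos [561.8  20.1 233.4] rot [ 179.4   44.2 -178. ] q [  -0.5    1.3  124.8   13.8   10.1 -105.4] F [ 0.2  0.4 -0.9] w 7.8163303244133555
shift(tool) [ 5.4  3.1 -0.5] turn [ 0.6 44.2  0.3]
time_s: 26.65
ee_pos: [562.8, 20.2, 232.1]
ee_rot: [179.5, 21.2, -177.7]
force: [0.6, 0.4, -0.5]
gripper_width: 8.0
gripper_force: 50.0
t 26.65 pos [562.8  20.2 232.1] rot [ 179.5   21.2 -177.7] q [  0.1   7.3 106.7   1.8  44.9 -93.3] F [ 0.6  0.4 -0.5] w 7.95204790965567
shift(tool) [5.6 3.  0.1] turn [ 0.6 21.2  0.4]
```

```bash
python3 -m crank '1 0 3 0 0.6 10.4 0.4;1 0 0 0 0 10.6 0;1 0 0 0 0 9 0;1 0 0 0 0 9 0;1 0 0 0 0 9 0;1 0 0 0 0 9 0;1 0 0 0 0 9 0;1 0 0 0 0 0 0;1 0 0 0 0 0 0'
cat > fin.py <<'E'
from workcell import env
from h import *
from scipy.spatial.transform import Rotation as Ro
np.set_printoptions(precision=2,suppress=True)
s=env.state();R=Ro.from_euler('xyz',s["ee_rot"],degrees=True);M=R.as_matrix()
c=s["ee_pos"]+M@[-1,0,5.5];print(s["time_s"],s["qpos"],s["qvel"],"centre",c)
T=Ro.from_euler('xyz',[180,-45,182],degrees=True)
print("shift",M.T@(np.array([557.5,23,112+56.6])-c),"turn",(R.inv()*T).as_rotvec(degrees=True))
E
python3 fin.py
```

```text
time_s: 27.78
ee_pos: [560.6, 23.1, 232.2]
ee_rot: [180.0, -44.8, -178.1]
force: [-0.3, -0.2, -0.2]
gripper_width: 7.7
gripper_force: 50.0
27.775 [  1.38  41.27  62.31  -0.4  121.21 -90.6 ] [ 0.03 -2.08 -0.77 -0.14  0.83  0.  ] centre [557.48  22.99 227.64]
shift [-41.62  -0.02  41.88] turn [ 0.09  0.2  -0.05]
```

```bash
python3 -m crank '1 -10 0 10 0 0 0;1 -10 0 10 0 0 0;1 -10 0 10 0 0 0;1 -7 0 7 0 0 0;1 -5 0 5 0 0 0;1 0 0 0 0 0 0;1 0 0 0 0 0 0;1 0 0 0 0 0 0'
python3 fin.py
python3 - <<'E'
from workcell import grab_frame
from h import *
import cv2
i=grab_frame("side");t=grab_frame("top")
H=np.zeros((600,800,3),np.uint8);H[:600,:450]=cv2.resize(i[100:300,210:360],None,fx=3,fy=3,interpolation=2)
H[:350,450:]=cv2.resize(t[150:290,220:360],None,fx=2.5,fy=2.5,interpolation=2)
M=np.array([557.5,23,168.6]);u=np.array([np.cos(np.radians(2)),np.sin(np.radians(2)),0])*56.6;v=np.array([0,0,56.6])
for X in(M-v,M-u,M+u,M+v,M):
    p=(proj("side",X)-[210,100])*3;cv2.circle(H,tuple(int(k) for k in p),3,(0,255,255),1)
    p=(proj("top",X)-[220,150])*2.5+[450,0];cv2.circle(H,tuple(int(k) for k in p),3,(0,255,255),1)
cv2.imwrite("pics/H.png",np.clip(H*1.5,0,255).astype(np.uint8))
E
```

```text
time_s: 28.78
ee_pos: [561.4, 23.1, 173.1]
ee_rot: [180.0, -44.9, -178.1]
force: [-0.7, 0.1, -1.3]
gripper_width: 7.6
gripper_force: 50.0
28.775 [  1.39  43.53  66.46  -0.39 114.9  -90.53] [ 0.12  0.06  0.15  0.05 -0.04 -0.05] centre [558.21  22.98 168.5 ]
shift [0.57 0.05 0.43] turn [ 0.08  0.11 -0.06]
```

View pics/H.png

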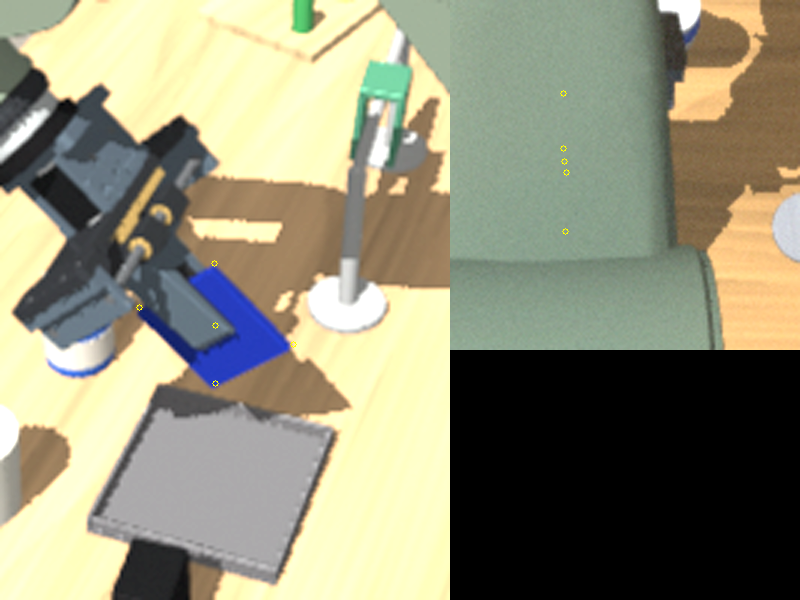

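The tile's corners fall on the predicted ones within about 1 px: bottom at (215,384) and right at (290,346). The saddle still hangs on the bar at (385,110), and the jar is in place. I'm handing the job in.

```bash
python3 -c "
from workcell import env
print(env.job_done())"
```

```text
the job is handed in; nothing more can be done
None
```

I handed the job in at about 29 s of the 67 s allowed: the green saddle hangs on the bar, and the gripper holds the large blue tile corner-down, centred over the tray with its corner at z ≈ 112 mm (94 mm above the rim, 108 mm above the floor).

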